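Start the flange nut on the craft press stud

ROBOT

A 6-joint arm with a two-finger parallel gripper is mounted at the origin on the work surface. World frame = base frame: x ahead of the robot, y to its left, z up, the work surface at z = 0. Lengths are in m, angles in rad, forces in N, time in s.
With the tool pointing down it reaches from about 0.25 to 0.725 m from the base axis. Payload 4 kg.
Tool frame: the origin (TCP) lies on the centre line of the jaws, within the pads' length; the fingertips stand 25 mm ahead of it and the grasp point (between the pads) lies 6 mm ahead of it (r.tcp_to_tips is the distance from the TCP to the fingertips, in m); z points along the fingers, y is the line along which they close (so a half turn about z gives the same grasp; the last joint's range is limited). The gripper opens to 85 mm and grips with 20 to 120 N. Pads are 22 mm wide; open, the fingers measure 114 mm over their backs; the gripper's body (76 mm by 85 mm) begins 54 mm behind the grasp point. The pads swing forward as they close: fully open they stand 13 mm farther back than shut.
Start: joints at [1.338, 0.241, 0.005, 1.335, 0, 1.571], TCP at [0.115, 0.487, 0.256] pointing down, gripper open.
Joint ranges: [-2.72, 2.72], [-1.05, 1.87], [-1.09, 1.28], [-1.99, 2.15], [-1.42, 1.44], [-3.14, 3.14]. Speed limits (rad/s): [2.79, 2.79, 3.14, 3.14, 3.14, 3.14].

INTERFACE

Orientations are given as a unit quaternion [w, x, y, z].
In Python, from cell import r gives the robot as it stands.
- The arm moves only by the tool send_rows, never from a script. Its argument "rows" is one flat list of numbers, 7 for each row, row after row: the shift along the tool's x, y, z in mm, then the turn, a rotation vector about the tool's x, y, z in degrees, then the opening, from 0 (shut) to 1 (fully open). In form: [x, y, z, wx, wy, wz, grip, x, y, z, wx, wy, wz, grip, ...]. A call has 1 to 12 rows; each row is the pose to reach, as a shift and turn from the pose commanded when the call began, along the tool's axes at that moment; what a row does not reach only later rows make up. A row lasts 1/8 s, in which the tool goes at most 62.5 mm and 10.7 degrees, less where a joint would pass 70% of its speed; a pose out of reach is approached as far as the arm can. A call with a gripper value outside its range is refused whole. The fingers move at their own pace and stop on an object; the grip force is fixed at half the most. Time passes only in rows, so rows that repeat a pose let the fingers close. It gives the time, the measured TCP pose, the force, the opening and the grip force at its end, in the units of the state.
- r.read_state(): the state, without advancing time (a new reading comes with each control period).
- r.get_image(name): name is "scene" or "top"; returns a dict with "frame" (420x560x3 uint8, blue, green, red), "K" (3x3 intrinsics, pixels), "T" (4x4, takes a point from camera to world coordinates). Camera axes: x right, y up, looking along -z (the intrinsics and any distortion apply to the point x, -y, -z); pixel columns grow to the right and rows downward; lengths in m; the calibration is good to about 2 mm. A picture is of the moment at which its call begins. There is no depth.
- r.sign_off(): hands the job in; it is judged then, once.
The state is a dict: "time": time; "qpos": joint angles; "qvel": joint speeds; "effort": joint torques, N m; "eef_pos": TCP position; "tcp_rot": TCP orientation; "ft_force": force on the tool from outside, world axes, zero at the start; "wrist_torque": the same for the moment, N m; "gripper_width": opening from 0.0 (shut) to 1.0 (fully open); "finger_force": force on a finger pad.
Only numpy, scipy, OpenCV 4.12 (cv2) and the standard library are available. Lean on these libraries where they do the work, as an engineer would, in place of code of your own. Each camera call takes 0.05 s, during which the arm holds its last target. There are 200 camera calls.

TASK

Put the loose flange nut on the bare stud of the craft press, flange down: rest it lightly on the thread and back it off by feel (anticlockwise seen from above) until the thread has dropped in, then turn it clockwise until its flange sits flat on the board, and let go. Be gentle: never force or jam the thread, do not press hard on the stud, and leave the other things on the table where they are.

Things in the scene. Friction and masses are not known exactly. Their poses are not given: they have to be found in the camera images.
- nut_grip (a point): Loose aluminium flange nut (about 0.12 kg), flange down on the 2 mm cutting mat. Point on its axis, 28 mm above its underside: the height to grip. z: its axis, up; x: normal of one of its six flats. Hexagon 44 mm across flats, from 5 to 40 mm above the underside; flange 58 mm across, 5 mm thick, at the bottom; open 29 mm bore.
- nut: The same nut; origin at the centre of its underside. In the bore three short thread lugs, 3.6 mm thick, 120 degrees apart (one towards +x), reach in to 10.2 mm from the axis; their underside is 5 mm above the nut's underside.
- stud_top (a point): Centre of the top end of the bare steel stud, fixed, z up, 27 mm above the press board. Nose 17 mm across, tapered to 10 mm over its last 5 mm, 10 mm proud of the thread's crown. Thread 26 mm across. Height of nut_grip above stud_top: 13 mm with lugs on the crown, 17 mm on top of the stops, 5 to 8 mm dropped in, 1 mm with the flange on the board.
- crown (a point): On the stud's axis at the thread's crown, 10 mm below stud_top. Going anticlockwise from above, every 120 degrees repeats: blunt stop (27 degrees, 4 mm above the crown), flat crown (63), entry gap (30; lugs fit with about 5 degrees of play each way). Clockwise on the crown jams on a stop. Where the gaps stand varies from case to case and is not told by the axes given here.
- collar: Foot of the bare stud, with the stud; origin on its axis at the board's top. Right-hand thread, three starts, lead 24 mm a turn: clockwise from above goes down. Dropped lugs rest on the thread below, with 1.6 mm axial play; anticlockwise they meet the next stop; 70 to 90 degrees clockwise brings the flange to the board, some 22 degrees more binds.
- press: Wooden craft press, fixed, 140 x 270 mm, 50 mm tall, origin under its centre, y along its length. On its midline, 85 mm either side of the centre, are two studs: the bare one, and one already wearing the same kind of nut (58 mm across, 40 mm tall, fixed). Which end is bare varies.
- jar_a: Bystander: blue paint jar, 40 mm across, 55 mm tall; origin at the centre of its underside.
- jar_b: Bystander: orange paint jar, 40 mm across, 55 mm tall; origin at the centre of its underside.
- jar_c: Bystander: grey paint jar, 40 mm across, 55 mm tall; origin at the centre of its underside.
- spool: Bystander: white thread cone, 56 mm across, 100 mm tall; origin at the centre of its underside.
- brush: Bystander: paint brush lying flat, 180 mm long.
- dish: Bystander: white palette bowl, 90 mm across, 30 mm tall; origin at the centre of its underside.
- washer: Bystander: loose plain steel washer, 40 mm across, 4 mm thick, lying flat on the mat; not needed; origin at the centre of its underside.

How it is judged:
By the outcome, as a careful person would: the job done as asked, in the order asked, and still so for the second after the job is handed in, with the robot touching nothing.
It also fails if it takes over 72 s, if anything falls off the work surface, if the arm or the gripper's body presses on something with over 40 N, if the wrist force passes 120 N, or if a joint passes its speed limit or range.

## Working session

There is one attempt and no reset: what is moved stays moved. The work goes in short steps, Python scripts to look and compute and a tool call to move; the robot and the scene stay as the last step left them, time stands still between calls to the robot, and variables do not carry over. Pictures are saved under pics/ and viewed, at most 10 in all, crops included, and the job is handed in when it is done.

Besides the shell and the picture viewer there is one more tool, called after "Emit:" as name(argument=value, ...) on one line, values as JSON. send_rows: Moves the arm, as the interface text tells. Its arguments: {"type":"object","properties":{"rows":{"type":"array"}},"required":["rows"]}

```bash
mkdir -p pics; ls; python3 - <<'E'
from cell import r
import cv2,numpy as np
for n in("scene","top"):
    d=r.get_image(n);cv2.imwrite(f"pics/{n}0.png",d["frame"]);print(n,d["K"].tolist(),np.round(d["T"],4).tolist(),[k for k in d])
s=r.read_state();print(s)
E
```

```text
pics
scene [[468.531068309884, 0.0, 283.3416449212816], [0.0, 468.531068309884, 205.9986065823298], [0.0, 0.0, 1.0]] [[0.2519, -0.5111, 0.8218, 1.4172], [0.9676, 0.1184, -0.223, -0.2673], [0.0167, 0.8513, 0.5244, 0.6701], [0.0, 0.0, 0.0, 1.0]] ['frame', 'K', 'T']
top [[476.6711863410991, 0.0, 278.33824372773], [0.0, 476.6711863410991, 207.08378379193687], [0.0, 0.0, 1.0]] [[-0.0176, 0.982, -0.1881, 0.3131], [-0.9997, -0.0136, 0.0226, -0.0237], [0.0196, 0.1884, 0.9819, 1.2847], [0.0, 0.0, 0.0, 1.0]] ['frame', 'K', 'T']
{'time': 0.1, 'qpos': array([ 1.33798012e+00,  2.41355145e-01,  3.83730296e-03,  1.33520891e+00,
       -3.34431226e-06,  1.57078998e+00]), 'qvel': array([ 0.0009619 , -0.00101044,  0.00377916, -0.00051229, -0.00279555,
        0.00026245]), 'effort': array([-5.42790658e-04, -3.73140442e+01,  2.53008682e+01,  1.08855122e-02,
       -4.15740624e-05,  4.48038151e-06]), 'eef_pos': array([0.11523753, 0.48599253, 0.25548494]), 'tcp_rot': array([-1.10447076e-04,  1.16142169e-01,  9.93232130e-01, -9.58873215e-04]), 'ft_force': array([ 1.21592058, -0.26736591,  0.31240283]), 'wrist_torque': array([-0.0009847 , -0.01481489, -0.01960614]), 'finger_force': 0.0, 'gripper_width': 0.9992113913569777}
```

View pics/top0.png

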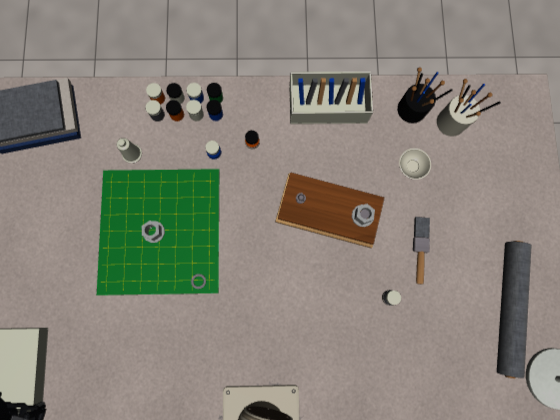

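View pics/scene0.png

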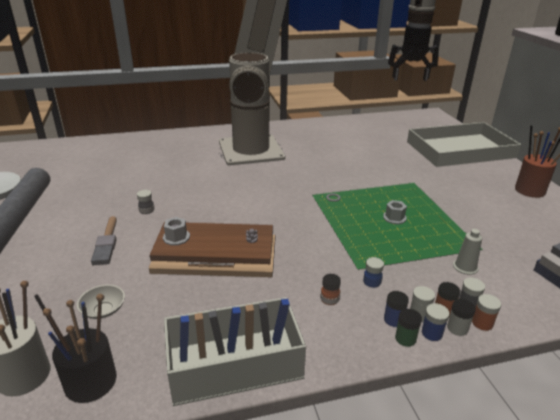

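The top view shows the loose nut at (153,231), the bare stud at (301,198) and the worn nut at (364,215). In the scene view the nut is at (397,211) and the stud at (252,236). Next I'll enlarge them.

```bash
cat > h.py <<'E'
from cell import r
import cv2,numpy as np
def ray(d,u,v):
    K,T=d["K"],d["T"]; p=np.array([(u-K[0,2])/K[0,0],-(v-K[1,2])/K[1,1],-1.])
    return T[:3,3],T[:3,:3]@p
def onz(d,u,v,z):
    o,q=ray(d,u,v); return o+q*(z-o[2])/q[2]
def proj(d,P):
    K,T=d["K"],d["T"]; c=T[:3,:3].T@(np.array(P)-T[:3,3]); return K[0,2]-K[0,0]*c[0]/c[2],K[1,2]+K[1,1]*c[1]/c[2]
def tri(rs):
    A=0;b=0
    for o,q in rs:
        q=q/np.linalg.norm(q);M=np.eye(3)-np.outer(q,q);A=A+M;b=b+M@o
    return np.linalg.solve(A,b)
def crop(f,u,v,h,s):
    c=f[v-h[1]:v+h[1],u-h[0]:u+h[0]]
    c=cv2.resize(c,None,fx=s,fy=s,interpolation=cv2.INTER_CUBIC)
    for i in range(0,2*h[0],5):cv2.line(c,(i*s,0),(i*s,8 if (u-h[0]+i)%10 else 16),(0,255,255),1)
    for i in range(0,2*h[1],5):cv2.line(c,(0,i*s),(8 if (v-h[1]+i)%10 else 16,i*s),(0,255,255),1)
    return c
E
python3 - <<'E'
from h import *
t=cv2.imread("pics/top0.png");s=cv2.imread("pics/scene0.png")
h=(20,15)
m=np.vstack([np.hstack([crop(t,153,231,h,10),crop(t,301,198,h,10)]),np.hstack([crop(s,397,211,h,10),crop(s,252,236,h,10)])])
cv2.imwrite("pics/m0.png",m)
E
```

```text
(no output)
```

View pics/m0.png

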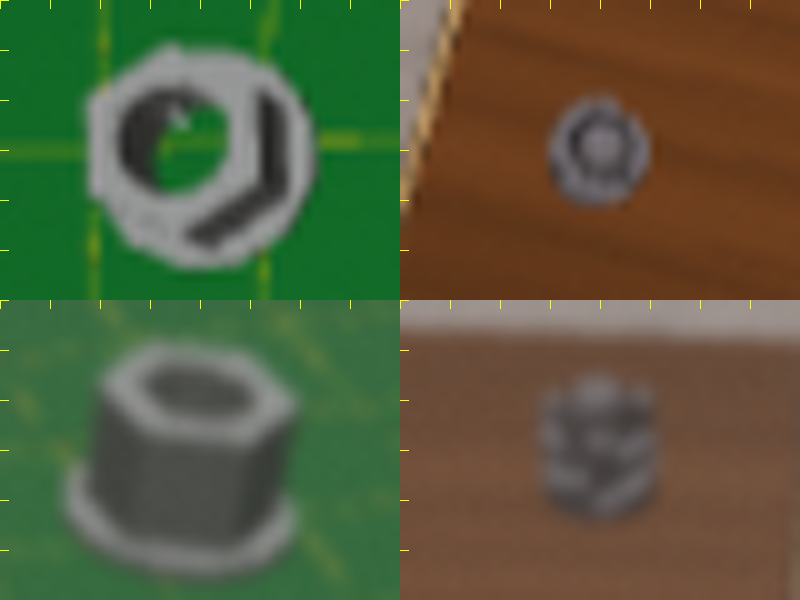

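The crops show the loose nut's hex top centred near top-view (150.1,229.7), with one vertex almost straight up. The stud nose is near (300.7,197.1) in the top view and (251.4,228.8) in the scene view.

```bash
python3 - <<'E'
from h import *
t=r.get_image("top");s=r.get_image("scene")
P=lambda n,v:print(n,np.round(v,4))
P("nut top z.042",onz(t,150.1,229.7,.042));P("nut sc",onz(s,396.55,204.75,.042));P("tri",tri([ray(t,150.1,229.7),ray(s,396.55,204.75)]))
P("stud top",onz(t,300.65,197.05,.077));P("sc",onz(s,251.35,228.75,.077));P("tri",tri([ray(t,300.65,197.05),ray(s,251.35,228.75)]))
def ang(d,vs,o,z):
    W=np.array([onz(d,o[0]+x/10-.45,o[1]+y/10-.45,z)[:2] for x,y in vs]);c=W.mean(0)
    a=np.degrees(np.arctan2(*(W-c).T[::-1]));print(c,np.round(np.linalg.norm(W-c,axis=1)*1e3,1),np.round(a%60,1), np.degrees(np.angle(np.exp(6j*np.radians(a)).mean()))/6)
ang(t,[(170,48),(258,92),(265,183),(185,240),(95,195),(88,102)],(133,216),.042)
ang(s,[(150,43),(240,52),(298,102),(268,140),(160,128),(103,85)],(377,196),.042)
st=r.read_state();w,x,y,z=st["tcp_rot"]
from scipy.spatial.transform import Rotation as R
M=R.from_quat([x,y,z,w]).as_matrix();print(M.round(4),st["eef_pos"])
E
```

```text
nut top z.042 [0.4956 0.2845 0.042 ]
nut sc [0.493 0.287 0.042]
tri [0.4956 0.2847 0.0437]
stud top [ 0.5702 -0.1098  0.077 ]
sc [ 0.5653 -0.109   0.077 ]
tri [ 0.5695 -0.1097  0.0799]
[0.49512904 0.28408442] [25.4 24.6 25.7 25.7 24.7 26.1] [5.9 2.6 5.  6.6 2.7 4.5] 4.535185287165084
[0.4928423  0.28792165] [25.7 24.4 24.1 26.2 23.6 25.6] [ 5.9 10.7  4.2 12.   6.6 10. ] 8.244061652596704
[[-9.730e-01  2.307e-01 -3.000e-04]
 [ 2.307e-01  9.730e-01 -1.300e-03]
 [-0.000e+00 -1.300e-03 -1.000e+00]] [0.11526958 0.48617835 0.25575634]
```

Emit:
send_rows(rows=[-207,-54,50,0,0,20,1,-415.4,-108,105,0,0,40.7,1,-415.4,-108,105,0,0,40.7,1,-415.4,-108,105,0,0,40.7,1,-415.4,-108,105,0,0,40.7,1,-415.4,-108,105,0,0,40.7,1,-415.4,-108,105,0,0,40.7,1,-415.4,-108,105,0,0,40.7,1,-415.4,-108,105,0,0,40.7,1,-415.4,-108,105,0,0,40.7,1,-415.4,-108,105,0,0,40.7,1,-415.4,-108,105,0,0,40.7,1])

```text
time: 1.7
eef_pos: [0.494, 0.2864, 0.1519]
tcp_rot: [0.0, 0.454, 0.891, 0.0]
ft_force: [0.7, -0.5, -0.3]
gripper_width: 1.001
finger_force: 0.0
```

```bash
python3 - <<'E'
from h import *
t=r.get_image("top");s=r.get_image("scene")
m=np.hstack([crop(t["frame"],155,228,(35,42),5),crop(s["frame"],397,200,(35,42),5)])
cv2.imwrite("pics/m1.png",m)
st=r.read_state();print(st["eef_pos"],st["qpos"])
e=st["eef_pos"];print([proj(c,e+[0,0,-.025]) for c in(t,s)])
E
```

```text
[0.49428173 0.28615709 0.1517057 ] [5.24783663e-01 4.42735857e-01 1.56847995e-02 1.14311114e+00
 6.13936346e-06 1.46683903e+00]
[(np.float64(140.8972478527691), np.float64(225.3134898912769)), (np.float64(401.34701644514416), np.float64(176.04263671114944))]
```

View pics/m1.png

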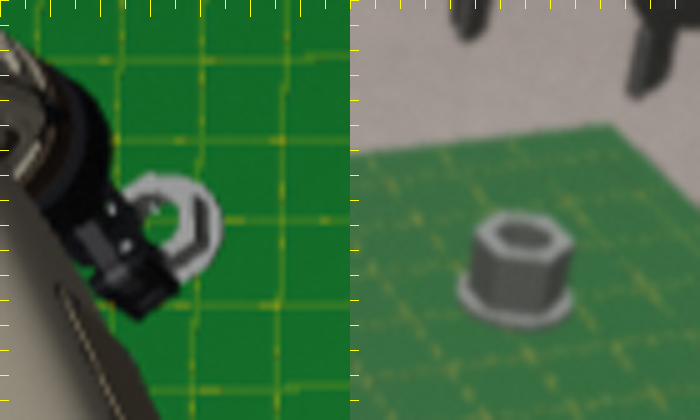

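The fingers straddle the nut: in the scene view the tips are at about (386,166) and (419,177), and their midpoint matches the projection within 1–2 px. Descending to grip.

Emit:
send_rows(rows=[-1,0,40,0,0,0,1,-1,0,80,0,0,0,1,-1,0,105,0,0,0,1,-1,0,115.5,0,0,0,1,-1,0,115.5,0,0,0,1,-1,0,115.5,0,0,0,0.4,-1,0,115.5,0,0,0,0.4,-1,0,115.5,0,0,0,0.4,-1,0,115.5,0,0,0,0.4,-1,0,115.5,0,0,0,0.4,-1,0,115.5,0,0,0,0.4,-1,0,115.5,0,0,0,0.4])

```text
time: 3.3
eef_pos: [0.4963, 0.2854, 0.0373]
tcp_rot: [0.001, 0.454, 0.891, 0.001]
ft_force: [0.2, -0.7, 6.2]
gripper_width: 0.505
finger_force: 61.4
```

```bash
python3 - <<'E'
from h import *
s=r.read_state();print(s)
E
```

```text
{'time': 3.3, 'qpos': array([ 5.21858888e-01,  5.61796380e-01, -1.21658257e-01,  8.84293290e-01,
       -3.69985416e-05,  1.46504175e+00]), 'qvel': array([-8.23201510e-04,  8.29041720e-04,  3.71268479e-05,  1.15801927e-03,
        1.87578203e-04, -9.12433227e-05]), 'effort': array([ 2.05955912e-03, -4.37938821e+01,  1.86917281e+01, -1.72183863e-01,
        1.18232917e-02, -1.35476177e-02]), 'eef_pos': array([0.49628867, 0.28537035, 0.03732498]), 'tcp_rot': array([8.47411778e-04, 4.54304079e-01, 8.90845374e-01, 1.26705109e-03]), 'ft_force': array([ 0.19878991, -0.6709481 ,  6.18898667]), 'wrist_torque': array([-0.10187143,  0.08404464, -0.02310321]), 'finger_force': 61.38964891433716, 'gripper_width': 0.5048893108213683}
```

Emit:
send_rows(rows=[0,0,-20,0,0,0,0.4,0,0,-60,0,0,0,0.4,0,0,-100,0,0,0,0.4,-50,-24,-105,0,0,0,0.4,-100,-48,-105,0,0,0,0.4,-150,-72,-105,0,0,0,0.4,-200,-96,-105,0,0,0,0.4,-250,-120,-105,0,0,0,0.4,-300,-143,-105,0,0,0,0.4,-340,-162,-105,0,0,0,0.4,-362.6,-173,-105,0,0,0,0.4,-362.6,-173,-105,0,0,0,0.4])

```text
time: 4.8
eef_pos: [0.5679, -0.1122, 0.1404]
tcp_rot: [-0.0, 0.456, 0.89, -0.0]
ft_force: [0.5, 0.8, -0.5]
gripper_width: 0.509
finger_force: 60.7
```

Emit:
send_rows(rows=[0,0,0,0,0,0,0.4,0,0,0,0,0,0,0.4,0,0,0,0,0,0,0.4])

```text
time: 5.18
eef_pos: [0.5681, -0.1092, 0.1409]
tcp_rot: [-0.0, 0.454, 0.891, 0.0]
ft_force: [-0.5, -0.6, -0.6]
gripper_width: 0.509
finger_force: 60.7
```

```bash
python3 - <<'E'
from h import *
t=r.get_image("top");s=r.get_image("scene")
m=np.hstack([crop(t["frame"],298,195,(20,30),10),crop(s["frame"],250,220,(20,30),10)])
cv2.imwrite("pics/m2.png",m)
st=r.read_state();print(st)
e=st["eef_pos"];print([proj(c,e+[0,0,-.0353]) for c in(t,s)])
E
```

```text
{'time': 5.275, 'qpos': array([-1.90502290e-01,  4.65854437e-01,  2.25889044e-02,  1.12748461e+00,
        1.72257694e-05,  7.51442775e-01]), 'qvel': array([-0.00735344,  0.00131358,  0.00266424, -0.00121706, -0.0019668 ,
       -0.00082546]), 'effort': array([ 1.04136774e-02, -4.66242993e+01,  2.38881469e+01,  4.45276120e-03,
        3.05715675e-04,  5.97153849e-04]), 'eef_pos': array([ 0.56813931, -0.10955553,  0.14089165]), 'tcp_rot': array([1.98052458e-05, 4.53753150e-01, 8.91127420e-01, 1.46682838e-05]), 'ft_force': array([-0.10257892,  0.00499121, -1.37361158]), 'wrist_torque': array([-0.00164496, -0.02013358, -0.02419663]), 'finger_force': 60.74052929878235, 'gripper_width': 0.5097318060751489}
[(np.float64(301.31229051819895), np.float64(195.478265165617)), (np.float64(251.12203711530273), np.float64(218.73352933692655))]
```

View pics/m2.png

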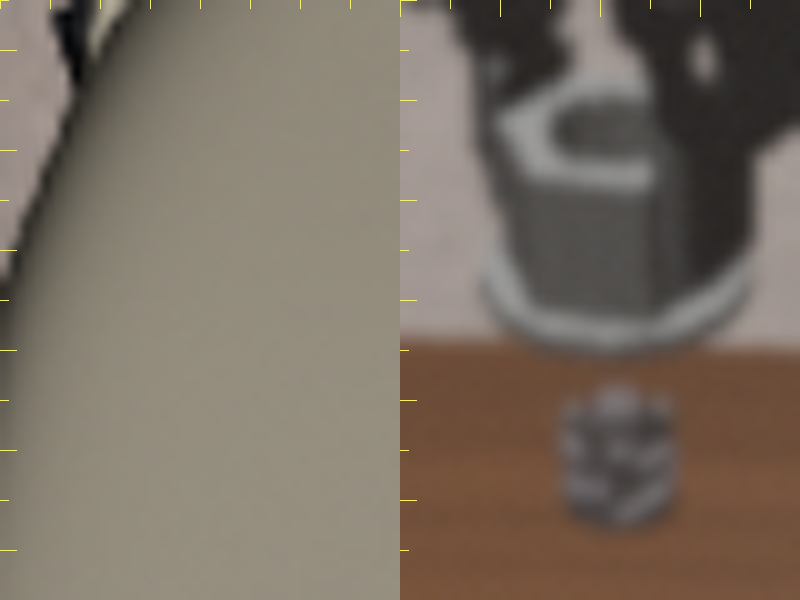

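The top view is blocked by the arm. In the scene view the flange centre is at crop x≈618 and the stud at ≈620, so the sideways alignment is good. I'll work out the depth from the lower edges.

```bash
python3 - <<'E'
from h import *
from scipy.optimize import least_squares as L
s=r.get_image("scene");e=r.read_state()["eef_pos"]
a=np.linspace(0,2*np.pi,361)
def ell(c,z,R):
    p=np.array([proj(s,(c[0]+R*np.cos(q),c[1]+R*np.sin(q),z)) for q in a]);return (p[:,0].min()+p[:,0].max())/2,p[:,1].max()
def fit(z,R,u,v): return L(lambda c:np.array(ell(c,z,R))-[u,v],[.55,0.]).x
print("eef",e)
print("held nut",fit(e[2]-.0353,.029,240-.45-10+61.8/2*0+21.8-10+0, 224.75) if 0 else fit(e[2]-.0353,.029,230+21.8-.45,224.75))
print("stud base now",fit(.05,.013,230+22.0-.45,242.55))
print("nut initial",fit(.002,.029,377+18.1-.45,196+27.8-.45))
print("stud initial",fit(.05,.013,232+20-.45,221+22.0-.45))
E
```

```text
eef [ 0.56814933 -0.10971063  0.14090607]
held nut [ 0.56303501 -0.10798033]
stud base now [ 0.56739932 -0.10950986]
nut initial [0.49106137 0.28863804]
stud initial [ 0.56739932 -0.10950986]
```

Emit:
send_rows(rows=[-2.9,2.3,8,0,0,0,0.4,-2.9,2.3,16,0,0,0,0.4,-2.9,2.3,24,0,0,0,0.4,-2.9,2.3,29,0,0,0,0.4,-2.9,2.3,29,0,0,0,0.4,-2.9,2.3,29,0,0,0,0.4,-2.9,2.3,29,0,0,0,0.4])

```text
time: 6.2
eef_pos: [0.572, -0.1114, 0.1123]
tcp_rot: [0.0, 0.454, 0.891, 0.0]
ft_force: [0.3, -0.5, -0.3]
gripper_width: 0.506
finger_force: 60.7
```

```bash
python3 - <<'E'
from h import *
t=r.get_image("top");s=r.get_image("scene")
cv2.imwrite("pics/m3.png",crop(s["frame"],252,222,(28,26),14))
st=r.read_state();print(st["eef_pos"],st["ft_force"],st["wrist_torque"])
E
```

```text
[ 0.57191904 -0.11133684  0.11217951] [ 0.91215762  0.48459545 -0.92000172] [ 0.05160152  0.02879844 -0.03610436]
```

View pics/m3.png

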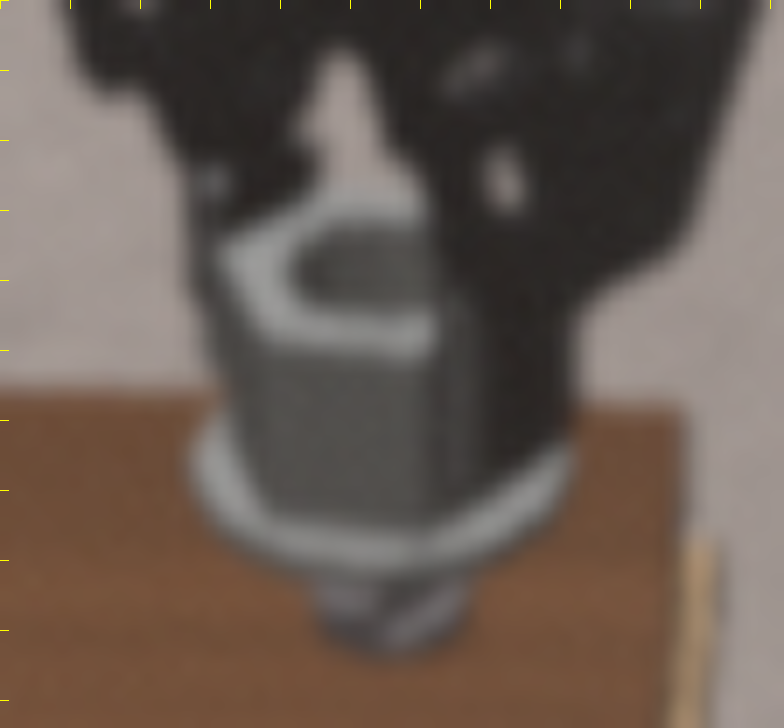

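In the scene view the flange centre is at crop x≈382 and the stud at ≈390, so I'll shift about 1.1 mm in +y and lower gently.

Emit:
send_rows(rows=[0.9,0.7,0,0,0,0,0.4,0.9,0.7,2,0,0,0,0.4,0.9,0.7,4,0,0,0,0.4,0.9,0.7,6,0,0,0,0.4,0.9,0.7,7,0,0,0,0.4,0.9,0.7,7,0,0,0,0.4,0.9,0.7,7,0,0,0,0.4])

```text
time: 7.18
eef_pos: [0.5718, -0.1102, 0.1048]
tcp_rot: [0.0, 0.454, 0.891, 0.0]
ft_force: [0.4, 0.1, -1.1]
gripper_width: 0.508
finger_force: 60.7
```

Emit:
send_rows(rows=[0,0,1,0,0,0,0.4,0,0,2,0,0,0,0.4,0,0,3,0,0,0,0.4,0,0,3,0,0,0,0.4])

```text
time: 7.68
eef_pos: [0.5716, -0.1101, 0.1017]
tcp_rot: [-0.0, 0.454, 0.891, -0.0]
ft_force: [-0.1, 0.0, -0.4]
gripper_width: 0.506
finger_force: 60.7
```

Emit:
send_rows(rows=[0,0,0.7,0,0,0,0.4,0,0,1.2,0,0,0,0.4,0,0,1.2,0,0,0,0.4])

```text
time: 8.05
eef_pos: [0.5717, -0.1101, 0.1005]
tcp_rot: [-0.0, 0.454, 0.891, -0.0]
ft_force: [0.1, -0.3, -1.1]
gripper_width: 0.505
finger_force: 60.7
```

Emit:
send_rows(rows=[0,0,0.7,0,0,0,0.4,0,0,1.2,0,0,0,0.4,0,0,1.2,0,0,0,0.4])

```text
time: 8.43
eef_pos: [0.5717, -0.1101, 0.0993]
tcp_rot: [-0.0, 0.454, 0.891, -0.0]
ft_force: [0.5, 0.1, -0.4]
gripper_width: 0.505
finger_force: 60.7
```

Below the stop tops without contact, so crown is next.

Emit:
send_rows(rows=[0,0,0.7,0,0,0,0.4,0,0,1,0,0,0,0.4,0,0,1,0,0,0,0.4])

```text
time: 8.8
eef_pos: [0.5717, -0.1102, 0.0983]
tcp_rot: [-0.0, 0.454, 0.891, -0.0]
ft_force: [-0.9, -0.5, -0.7]
gripper_width: 0.506
finger_force: 60.7
```

Emit:
send_rows(rows=[0,0,0.5,0,0,0,0.4,0,0,1,0,0,0,0.4,0,0,1,0,0,0,0.4])

```text
time: 9.18
eef_pos: [0.5717, -0.1101, 0.0974]
tcp_rot: [-0.0, 0.454, 0.891, 0.0]
ft_force: [0.4, 0.1, -2.2]
gripper_width: 0.509
finger_force: 60.7
```

Emit:
send_rows(rows=[0,0,0.6,0,0,0,0.4,0,0,0.6,0,0,0,0.4])

```text
time: 9.43
eef_pos: [0.5718, -0.1102, 0.0971]
tcp_rot: [0.0, 0.454, 0.891, 0.0]
ft_force: [-1.3, 0.7, 0.9]
gripper_width: 0.507
finger_force: 60.9
```

Emit:
send_rows(rows=[0,0,0.6,0,0,0,0.4,0,0,0.6,0,0,0,0.4])

```text
time: 9.68
eef_pos: [0.5719, -0.1102, 0.0969]
tcp_rot: [0.0, 0.454, 0.891, 0.0]
ft_force: [-1.8, 0.0, 4.1]
gripper_width: 0.504
finger_force: 61.3
```

Resting on the crown at about 4–5 N. Now backing off anticlockwise (tool −z).

Emit:
send_rows(rows=[0,0,0,0,0,-3,0.4,0,0,0,0,0,-6,0.4,0,0,0,0,0,-6,0.4])

```text
time: 10.05
eef_pos: [0.5723, -0.1101, 0.0968]
tcp_rot: [0.001, 0.407, 0.913, 0.0]
ft_force: [-1.2, 1.2, 6.1]
gripper_width: 0.503
finger_force: 61.4
```

```bash
cat > st.py <<'E'
from h import *
s=r.read_state();q=s["tcp_rot"];print("az",np.degrees(2*np.arctan2(q[2],q[1]))-90,"q6",np.degrees(s["qpos"][5]),s["eef_pos"],s["ft_force"],s["wrist_torque"])
E
python3 st.py
```

```text
az 41.93457878941652 q6 37.16744005232094 [ 0.57226823 -0.11006045  0.09684004] [-1.18751814  1.20274527  6.11409779] [0.226234   0.19807039 0.03581432]
```

Emit:
send_rows(rows=[0,0,0,0,0,-3,0.4,0,0,0,0,0,-6,0.4,0,0,0,0,0,-6,0.4])

```text
time: 10.42
eef_pos: [0.5724, -0.11, 0.0968]
tcp_rot: [0.001, 0.359, 0.933, 0.0]
ft_force: [-0.5, 0.7, 5.0]
gripper_width: 0.507
finger_force: 61.5
```

Emit:
send_rows(rows=[0,0,0,0,0,-3,0.4,0,0,0,0,0,-6,0.4,0,0,0,0,0,-6,0.4])

```text
time: 10.8
eef_pos: [0.5724, -0.1099, 0.0968]
tcp_rot: [0.001, 0.31, 0.951, 0.0]
ft_force: [-0.8, 1.4, 6.0]
gripper_width: 0.504
finger_force: 61.5
```

Emit:
send_rows(rows=[0,0,0,0,0,-3,0.4,0,0,0,0,0,-6,0.4,0,0,0,0,0,-6,0.4])

```text
time: 11.18
eef_pos: [0.5723, -0.11, 0.0968]
tcp_rot: [0.001, 0.259, 0.966, 0.0]
ft_force: [-1.2, 2.0, 5.6]
gripper_width: 0.507
finger_force: 61.5
```

Emit:
send_rows(rows=[0,0,0,0,0,-3,0.4,0,0,0,0,0,-6,0.4,0,0,0,0,0,-6,0.4])

```text
time: 11.55
eef_pos: [0.5723, -0.1096, 0.0968]
tcp_rot: [0.001, 0.208, 0.978, 0.001]
ft_force: [-1.4, 1.3, 5.7]
gripper_width: 0.502
finger_force: 61.5
```

Emit:
send_rows(rows=[0,0,0,0,0,-3,0.4,0,0,0,0,0,-6,0.4,0,0,0,0,0,-6,0.4])

```text
time: 11.92
eef_pos: [0.572, -0.1092, 0.0967]
tcp_rot: [0.0, 0.157, 0.988, 0.001]
ft_force: [-1.8, 2.5, 6.2]
gripper_width: 0.505
finger_force: 61.6
```

Emit:
send_rows(rows=[0.5,0.5,0,0,0,-3,0.4,0.5,0.5,0,0,0,-6,0.4,0.5,0.5,0,0,0,-6,0.4])

```text
time: 12.3
eef_pos: [0.5715, -0.1098, 0.0959]
tcp_rot: [0.0, 0.106, 0.994, -0.0]
ft_force: [0.8, -0.5, 1.8]
gripper_width: 0.503
finger_force: 60.9
```

The force fell and z dropped, so the lugs are at the gap. Lowering.

Emit:
send_rows(rows=[0,0,0.7,0,0,-1.5,0.4,0,0,1.5,0,0,-1.5,0.4,0,0,1.5,0,0,-1.5,0.4])

```text
time: 12.68
eef_pos: [0.5713, -0.1099, 0.0944]
tcp_rot: [-0.0, 0.092, 0.996, -0.0]
ft_force: [0.4, -1.4, -1.0]
gripper_width: 0.508
finger_force: 60.8
```

```bash
python3 st.py
```

```text
az 79.42419357522252 q6 -0.29595079928364465 [ 0.57130061 -0.10992557  0.09443539] [ 0.43529557 -1.4275237  -0.98607697] [-0.48478775 -0.08374835 -0.01130524]
```

Emit:
send_rows(rows=[0,0,0.7,0,0,0,0.4,0,0,1.4,0,0,0,0.4,0,0,1.4,0,0,0,0.4])

```text
time: 13.05
eef_pos: [0.5715, -0.1098, 0.0933]
tcp_rot: [0.0, 0.092, 0.996, -0.0]
ft_force: [-0.5, -3.2, -0.2]
gripper_width: 0.508
finger_force: 60.9
```

Emit:
send_rows(rows=[0,0,0.6,0,0,0,0.4,0,0,1.2,0,0,0,0.4,0,0,1.2,0,0,0,0.4])

```text
time: 13.42
eef_pos: [0.571, -0.1089, 0.0916]
tcp_rot: [-0.001, 0.092, 0.996, 0.001]
ft_force: [0.4, -0.8, -1.5]
gripper_width: 0.508
finger_force: 60.6
```

Emit:
send_rows(rows=[0,0,0.6,0,0,0,0.4,0,0,1,0,0,0,0.4,0,0,1,0,0,0,0.4])

```text
time: 13.8
eef_pos: [0.5713, -0.1093, 0.0911]
tcp_rot: [-0.0, 0.092, 0.996, 0.0]
ft_force: [0.7, -0.4, -1.1]
gripper_width: 0.504
finger_force: 60.6
```

```bash
python3 st.py
```

```text
az 79.4715640672386 q6 -0.3131702149452044 [ 0.57134664 -0.1093364   0.09107167] [ 0.6671925  -0.37812048 -1.05359126] [-0.01955525 -0.0083106  -0.06123284]
```

Emit:
send_rows(rows=[0,0,0.6,0,0,0,0.4,0,0,1,0,0,0,0.4,0,0,1,0,0,0,0.4])

```text
time: 14.18
eef_pos: [0.5715, -0.1095, 0.0902]
tcp_rot: [0.0, 0.092, 0.996, 0.0]
ft_force: [0.8, 0.1, 0.4]
gripper_width: 0.507
finger_force: 60.7
```

Emit:
send_rows(rows=[0,0,0.7,0,0,0,0.4,0,0,0.7,0,0,0,0.4])

```text
time: 14.42
eef_pos: [0.5715, -0.1095, 0.0899]
tcp_rot: [0.0, 0.092, 0.996, 0.0]
ft_force: [0.2, 0.5, 2.6]
gripper_width: 0.505
finger_force: 61.1
```

Resting lightly on the thread below, at 6 mm (dropped in). Now clockwise, following the 24 mm lead.

Emit:
send_rows(rows=[0,0,-0.4,0,0,0,0.4,0,0,0,0,0,6,0.4,0,0,0.4,0,0,12,0.4,0,0,0.8,0,0,18,0.4,0,0,0.8,0,0,18,0.4])

```text
time: 15.05
eef_pos: [0.5719, -0.1097, 0.0888]
tcp_rot: [0.001, 0.246, 0.969, -0.0]
ft_force: [0.3, 0.2, 0.9]
gripper_width: 0.503
finger_force: 61.1
```

```bash
python3 st.py
```

```text
az 61.52835774797171 q6 17.618855287638166 [ 0.5718519  -0.10969537  0.08877375] [0.28933635 0.2140095  0.85835397] [-0.0628289  -0.11920853  0.03774178]
```

Emit:
send_rows(rows=[0,0,0.4,0,0,6,0.4,0,0,0.8,0,0,12,0.4,0,0,1.2,0,0,18,0.4,0,0,1.2,0,0,18,0.4])

```text
time: 15.55
eef_pos: [0.5716, -0.1097, 0.0875]
tcp_rot: [0.0, 0.394, 0.919, -0.0]
ft_force: [-0.8, 0.6, 0.5]
gripper_width: 0.509
finger_force: 61.1
```

```bash
python3 st.py
```

```text
az 43.60567228969438 q6 35.539332578087446 [ 0.5716227  -0.10966477  0.08750639] [-0.81582997  0.61445596  0.54127887] [-0.06009366 -0.13959301  0.05652168]
```

Emit:
send_rows(rows=[0,0,0.4,0,0,6,0.4,0,0,0.8,0,0,12,0.4,0,0,1.2,0,0,18,0.4,0,0,1.2,0,0,18,0.4])

```text
time: 16.05
eef_pos: [0.5715, -0.1096, 0.0863]
tcp_rot: [0.0, 0.533, 0.846, -0.0]
ft_force: [0.8, 0.3, 1.7]
gripper_width: 0.511
finger_force: 61.1
```

```bash
python3 st.py
```

```text
az 25.648659661388407 q6 53.49830457071329 [ 0.57151132 -0.10960125  0.08630391] [0.77568    0.305125   1.70311485] [ 0.02471039 -0.07531065  0.01156852]
```

Emit:
send_rows(rows=[0,0,0.4,0,0,6,0.4,0,0,0.8,0,0,12,0.4,0,0,0.8,0,0,12,0.4])

```text
time: 16.42
eef_pos: [0.5714, -0.1096, 0.0855]
tcp_rot: [0.0, 0.618, 0.786, 0.0]
ft_force: [0.5, -0.4, 1.4]
gripper_width: 0.504
finger_force: 61.1
```

Emit:
send_rows(rows=[0,0,0.3,0,0,5,0.4,0,0,0.3,0,0,5,0.4])

```text
time: 16.68
eef_pos: [0.5715, -0.1094, 0.0853]
tcp_rot: [0.0, 0.652, 0.759, 0.0]
ft_force: [-0.5, 1.2, 2.5]
gripper_width: 0.508
finger_force: 61.2
```

```bash
python3 st.py
```

```text
az 8.682562146343031 q6 70.47081572328368 [ 0.57153776 -0.10943813  0.08534618] [-0.49014418  1.24207466  2.519475  ] [ 0.17735837 -0.04296155  0.01842642]
```

Emit:
send_rows(rows=[0,0,0.3,0,0,5,0.4,0,0,0.3,0,0,5,0.4])

```text
time: 16.92
eef_pos: [0.5718, -0.1094, 0.0853]
tcp_rot: [0.0, 0.684, 0.729, 0.0]
ft_force: [0.7, 1.9, 5.4]
gripper_width: 0.506
finger_force: 61.4
```

```bash
python3 st.py
```

```text
az 3.675362480368804 q6 75.48309764007905 [ 0.57184202 -0.10942392  0.08533928] [0.68771474 1.88355089 5.41771984] [ 0.35016718 -0.10093903 -0.04210541]
```

z has stopped while the force rises, so the flange seems to be on the board. One small turn more, without pushing, as a check.

Emit:
send_rows(rows=[0,0,0,0,0,5,0.4,0,0,0,0,0,5,0.4])

```text
time: 17.18
eef_pos: [0.5719, -0.1096, 0.0853]
tcp_rot: [0.0, 0.715, 0.699, 0.0]
ft_force: [0.5, 1.2, 5.2]
gripper_width: 0.507
finger_force: 61.5
```

```bash
python3 st.py;python3 - <<'E'
from h import *
s=r.get_image("scene")
cv2.imwrite("pics/m4.png",crop(s["frame"],252,225,(40,30),10))
E
```

```text
az -1.3316500518851484 q6 80.48177049672124 [ 0.57185584 -0.10959435  0.0853209 ] [0.5058548  1.22309299 5.21492035] [ 0.21415075 -0.05714279 -0.03606116]
```

View pics/m4.png

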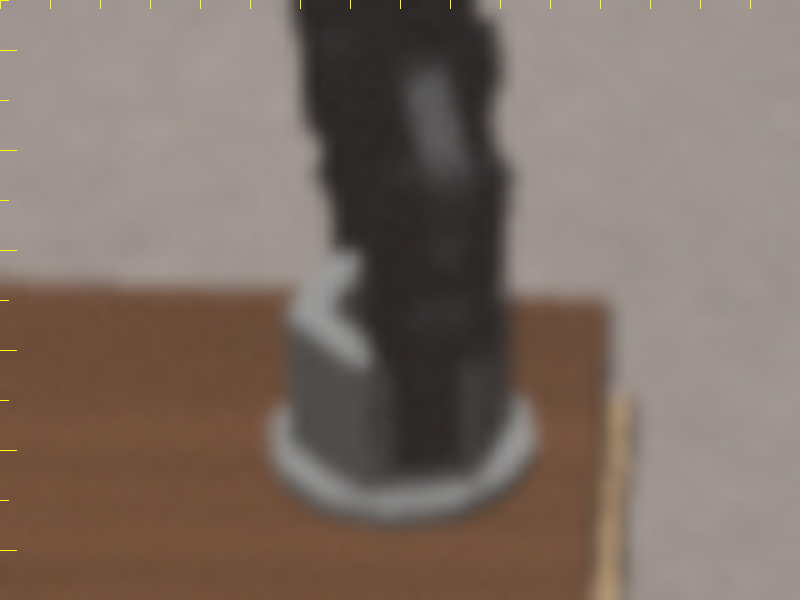

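The picture shows the flange resting flat on the board (lower edge at crop (400,510)), and z matches the board height of 0.050 m. I'll unload, release and lift.

Emit:
send_rows(rows=[0,0,-0.9,0,0,0,0.4,0,0,-0.9,0,0,0,0.4,0,0,-0.9,0,0,0,0.75,0,0,-0.9,0,0,0,0.9,0,0,-0.9,0,0,0,1,0,0,-0.9,0,0,0,1,0,0,-0.9,0,0,0,1,0,0,-15,0,0,0,1,0,0,-40,0,0,0,1,0,0,-80,0,0,0,1,0,0,-120,0,0,0,1,0,0,-120,0,0,0,1])

```text
time: 18.73
eef_pos: [0.574, -0.11, 0.2103]
tcp_rot: [0.004, 0.717, 0.698, 0.003]
ft_force: [-0.2, -0.1, -0.2]
gripper_width: 1.0
finger_force: 0.0
```

Emit:
send_rows(rows=[100,0,0,0,0,0,1,150,100,0,0,0,0,1,150,200,0,0,0,0,1,150,200,0,0,0,0,1,150,200,0,0,0,0,1,150,200,0,0,0,0,1,150,200,0,0,0,0,1])

```text
time: 19.6
eef_pos: [0.7746, 0.0348, 0.2036]
tcp_rot: [-0.001, 0.717, 0.698, -0.001]
ft_force: [-1.1, 0.3, 1.2]
gripper_width: 1.0
finger_force: 0.0
```

```bash
python3 st.py;python3 - <<'E'
from h import *
s=r.get_image("scene");t=r.get_image("top")
m=np.hstack([crop(s["frame"],252,225,(26,30),8),np.zeros((480,8,3),np.uint8),crop(t["frame"],315,205,(45,60),4)[:480]])
cv2.imwrite("pics/m5.png",m)
E
```

```text
az -1.542530830973348 q6 94.12109089421149 [0.77460312 0.03483913 0.20361645] [-1.06949757  0.31779674  1.18897643] [-0.00566054  0.05869801 -0.01567984]
```

View pics/m5.png

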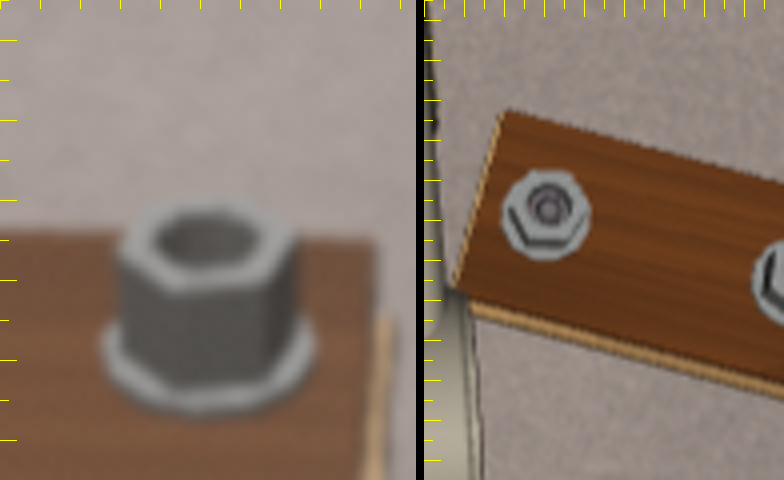

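The nut sits flat on the board, upright and centred on the stud (top-view crop about (547,213)). The robot is clear, so I'm handing in.

```bash
python3 -c "
from cell import r
print(r.sign_off())"
```

```text
the job is handed in; nothing more can be done
None
```

The flange nut is on the bare stud: it dropped into the thread after backing off about 42° anticlockwise, then turned about 81° clockwise until the flange sat flat on the board. I let go and handed the job in at about 20 s; contact force readings stayed around 6 N or less.

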